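Set a rack leg to its length mark and hold its cam lever shut

TASK

Turn the black offset knob on the jig until its pointer stands at the red zero tick; this shifts the white rule with its red length mark to its true place. Then, with the yellow cam lever still open, draw the spring-loaded rack leg out until its black index line lies on the red mark, and with the leg held there squeeze the lever fully shut against the grey thumb plate. Finish while still holding: keep the leg on the mark and the lever shut in the grip, and leave the oil bottle, jar and egg tray where they are.

Things in the scene. Friction and masses are not known exactly. Their poses are not given: they have to be found in the camera images.
- jig: green base plate 220 x 490 x 12 mm with a steel outer tube lying along its y axis, fixed to the bench; turned up to 0.3 rad. Origin on the bench under the tube's axis; the leg comes out along its +y axis, and +x is the side with the knob, the white rule and the lever. The tube's axis is 50 mm up; tube and saddles are 78 mm high at most
- knob_grip (a point): grip point of the black bar knob, on its turning axis (vertical), 80 mm above the bench. The bar is 12 mm thick, 44 mm long, 36 mm tall (60 to 96 mm above the bench); pinch it from above across its 12 mm. Its y axis points along the bar to the end with the white pointer line. The housing's top with the white dial is 56 mm above the bench; the tube's axis runs 85 mm from the knob's axis
- knob (a joint): angle of the knob in rad, 0 = white pointer at the red zero tick, bar parallel to the jig's y axis (pointer to its +y); positive = turned anticlockwise seen from above; stops at -1.5 and 1.5; starts between 0.55 and 1.25; stays where it is left (friction about 0.05 N m). Each rad shifts the rule and red mark 12 mm along the jig's +y axis
- mark (a point): centre of the red length mark, a bar 10 mm wide (along the jig's y) across the white rule, 25 mm above the bench. Axes as the jig's. It moves with the knob, so its true place is that with the knob at zero
- index (a point): middle of the black index line (3 mm wide) that juts from the grip head over the rule, 28 mm above the bench; it moves with the leg. The leg is on the mark when index and mark have the same place along the jig's y axis
- leg (a joint): how far the leg is drawn out, m: 0 = fully in (start), stop at 0.12. A spring draws it back in with about 5 to 7 N, so it must be held
- grip_head: grey head on the leg, with 3 mm of sprung side play along x either way. Origin on the bench below the leg's axis, axes as the jig's. Grey thumb plate at its x = -20 to -12 mm, yellow lever opposite on +x; each spans y = -12 to 16 mm and reaches 115 mm above the bench, the block below them 68 mm. Over their outer faces 40 mm (x = -20 to 20) with the lever shut, 55 mm at the top (x = -20 to 35) with it open
- shoulder (a point): on the face towards the tube (-y) of the head's upright aluminium shoulder plate, at the head's x = 0, y = 20 mm, 72 mm above the bench. The plate spans the head's x = -53 to 61 mm and 39 to 115 mm above the bench, but for a notch above 72 mm at x = -24 to 24; the sides of open fingers that straddle thumb plate and lever can push it to draw the leg out. Axes as the jig's
- pinch (a point): middle between thumb plate and shut lever on the grip head (its x = 0, y = 2 mm), 95 mm above the bench: where to pinch from above, fingers closing along the jig's x axis. Axes as the jig's
- lever (a joint): angle of the yellow cam lever in rad, hinged 65 mm above the bench along the jig's y axis at x = 16 mm of the grip head: 0 = open, leaning 0.3 rad outward (+x); 0.30 = shut, upright against its stop. A spring pushes it open (about 7 to 11 N at the pinch point), so it must be held shut
- oil_bottle: amber oil bottle, yellow cap, 84 mm across, 230 mm high, loose; leave alone. Origin at the centre of its underside
- spice_jar: glass jar with red cap, 60 mm across, 100 mm high, loose; leave alone. Origin at the centre of its underside
- egg_tray: small cardboard tray, 110 x 160 mm and 56 mm high with its six eggs, loose; leave alone. Origin at the centre of its underside

How it is judged:
On the way, in this order (a step that is already met when the one before it is completed fails the run):
1. the knob's pointer stands at zero (within 0.12 rad) (value of joint knob between -0.12 and 0.12 rad), for 0.3 s.
2. knob at zero, the leg's index on the red mark (within 5 mm), lever still open (all of step 1 and y of index in the frame of mark between -0.005 and 0.005 m and value of joint lever below 0.1 rad), for 0.2 s.
At the end, for the whole second after the job is handed in: The knob is within 0.12 rad of zero, the index is within 5 mm of the red mark along the leg and the leg is still, the lever is shut (above 0.24 of 0.30 rad), the fingers press on the grip head or its lever with more than 4 N, and the bottle, jar and egg tray are within 30 mm of where they were (all of step 1 and y of index in the frame of mark between -0.005 and 0.005 m and velocity of joint leg between -0.01 and 0.01 m/s and value of joint lever above 0.24 rad and contact force between the fingers and grip_head above 4 N and distance of each of oil_bottle, spice_jar, egg_tray from where it was at the start of the episode below 0.03 m); the arm keeps its last pose, push and grip.
It fails at once if the lever was shut with the leg off the mark (more than 10 mm) (value of joint lever above 0.2 rad and (y of index in the frame of mark above 0.01 m or y of index in the frame of mark below -0.01 m)).
It fails at once if bottle, jar or egg tray disturbed (moved more than 30 mm or tipped) (distance of any of oil_bottle, spice_jar, egg_tray from where it was at the start of the episode above 0.03 m or angle between any of oil_bottle, spice_jar, egg_tray's own z axis and vertical above 0.3 rad).
It also fails if it takes over 48 s, if anything falls off the work surface, if the arm or the gripper's body presses on something with over 40 N, if the wrist force passes 120 N, or if a joint passes its speed limit or range.

ROBOT

A 7-joint arm with a two-finger parallel gripper is mounted at the origin on the work surface. World frame = base frame: x ahead of the robot, y to its left, z up, the work surface at z = 0. Lengths are in m, angles in rad, forces in N, time in s.
With the tool pointing down it reaches from about 0.35 to 0.775 m from the base axis. Payload 3.1 kg.
Tool frame: the origin (TCP) lies midway between the tips of the shut fingers; the grasp point (between the pads) lies 19 mm behind it; z points along the fingers, x is the direction in which the jaws open and shut, and the axes are right-handed (so a half turn about z gives the same grasp; the last joint's range is limited). The gripper opens to 85 mm and grips with 20 to 120 N. Pads are 22 mm wide; open, the fingers measure 114 mm over their backs; the gripper's body (76 mm by 85 mm) begins 54 mm behind the grasp point. The pads swing forward as they close: fully open they stand 13 mm farther back than shut.
Start: joints at [1.161, 0.311, 0.014, 1.512, -0.004, 1.319, -0.027], TCP at [0.198, -0.513, 0.2] pointing down, gripper open.
Joint ranges: [-2.7, 2.7], [-0.3, 1.91], [-1.27, 1.3], [0.12, 2.57], [-1.44, 4.58], [0.2, 2.03], [-3.05, 3.05]. Speed limits (rad/s): [2.79, 2.79, 3.14, 3.14, 3.14, 3.14, 3.14].

INTERFACE

Orientations are given as a unit quaternion [w, x, y, z].
In Python, from bench import manip gives the robot as it stands.
- The arm moves only by the tool jog_arm, never from a script. Its argument "steps" is a list of rows, each a list of 5 numbers: the finger opening in mm, from 0 to 85.4, then the shift along the tool's x, y, z normalised to -1 to 1, where 1 is 0.1 m, then the turn about the tool's z normalised to -1 to 1, where 1 is 0.08 rad. In form: [[gripper, x, y, z, yaw], ...]. A call has 1 to 12 rows; each row shifts and turns the pose as measured when the row begins, along the tool's axes as they then stand; what a row does not reach is not made up. A row lasts 1/10 s, in which the tool goes at most 50 mm and 8.59 degrees, less where a joint would pass 70% of its speed; a pose out of reach is approached as far as the arm can. A call with a number of a shift or a turn outside -1 to 1 is refused whole. A call with a gripper value outside its range is refused whole. The fingers move at their own pace and stop on an object; "newtons" is the grip in N (left out, the last holds). Time passes only in rows, so rows that do not move let the fingers close. It gives the time, the measured TCP pose, the force and the opening at its end, in the units of the state.
- manip.get_state(): the state, without advancing time (a new reading comes with each control period).
- manip.read_camera(name): name is "scene" or "side" or "wrist"; returns a dict with "pixels" (420x560x3 uint8, blue, green, red), "depth" (420x560 float32, m along the optical axis (not along the pixel's ray), 0 where there is no reading), "fx", "fy", "cx", "cy" (pixels), "xyz" and "rotation" of the camera in the world; the wrist camera has in their place "T_tool_cam" (4x4, takes a point from camera to tool coordinates, whose origin is the TCP and whose axes are the tool frame's). Camera axes: x right, y up, looking along -z (the intrinsics and any distortion apply to the point x, -y, -z); pixel columns grow to the right and rows downward; lengths in m; the calibration is good to about 2 mm. A picture is of the moment at which its call begins: read the wrist's pose just before it.
- manip.hand_in(): hands the job in, once; it reports no verdict.
Trained networks look in a picture, given as the dict that the camera call returned (one of the last four; its "shot" number tells which), for a name from the list of things; names that differ only in an ending like _2 or _b are one class to them, and where a whole thing is asked for, a point or a joint stands for the part that bears it (a point fixed in the world has none). Each returns a list of dicts, best first, with "confidence" (0 to 1); they miss things now and then, are a little off and sometimes report something else, mostly with a low value. They report only what shows in the picture. A call takes as long as a camera call.
- manip.look_for(thing, picture): "location" ([column, row] in pixels, amid what is visible of it).
- manip.regions_of(thing, picture): "region" (420x560 bool, what is visible of it) and "location" ([column, row] in pixels, amid what is visible of it).
- manip.tip_of(thing, picture): "location" ([column, row] in pixels: a listed point, or the origin of a listed thing).
The state is a dict: "clock": time; "joint_positions": joint angles; "dq": joint speeds; "joint_efforts": joint torques, N m; "tcp_pos": TCP position; "tcp_rot": TCP orientation; "force": force on the tool from outside, world axes, zero at the start; "torque": the same for the moment, N m; "width": opening from 0.0 (shut) to 1.0 (fully open).
Only numpy, scipy, OpenCV 4.12 (cv2) and the standard library are available. Lean on these libraries where they do the work, as an engineer would, in place of code of your own. Each camera call takes 0.05 s, during which the arm holds its last target.

## Working session

There is one attempt and no reset: what is moved stays moved. The work goes in short steps, Python scripts to look and compute and a tool call to move; the robot and the scene stay as the last step left them, time stands still between calls to the robot, and variables do not carry over. Pictures are saved under pics/ and viewed, and the job is handed in when it is done.

Besides the shell and the picture viewer there is one more tool, called as name(argument=value, ...) on one line, values as JSON. jog_arm: Moves the arm, as the interface text tells. Scaled input: -1 to 1 covers 0.1 m each way for a shift and 0.08 rad each way for a turn. Its arguments: {"type":"object","properties":{"steps":{"type":"array"},"newtons":{"type":"number"}},"required":["steps"]}

```bash
mkdir -p pics; ls; cat > h.py <<'E'
import numpy as np, cv2
from bench import manip
from scipy.spatial.transform import Rotation as R
def q2m(q): return R.from_quat([q[1],q[2],q[3],q[0]]).as_matrix()
def campose(p,st=None):
    if "T_tool_cam" in p:
        T=np.eye(4);T[:3,:3]=q2m(st["tcp_rot"]);T[:3,3]=st["tcp_pos"]
        T=T@np.array(p["T_tool_cam"]);return T[:3,3],T[:3,:3]
    r=np.array(p["rotation"])
    return np.array(p["xyz"]),(q2m(r) if r.size==4 else r.reshape(3,3))
def ray(p,uv,st=None):
    o,Rm=campose(p,st)
    d=np.array([(uv[0]-p["cx"])/p["fx"],-(uv[1]-p["cy"])/p["fy"],-1.])
    return o,Rm@d
def at_z(p,uv,z,st=None):
    o,d=ray(p,uv,st);return o+d*(z-o[2])/d[2]
def at_depth(p,uv,st=None):
    o,d=ray(p,uv,st);u,v=int(round(uv[0])),int(round(uv[1]))
    return o+d*p["depth"][v,u]
def proj(p,P,st=None):
    o,Rm=campose(p,st);c=Rm.T@(np.array(P)-o)
    return np.array([p["cx"]+p["fx"]*c[0]/-c[2],p["cy"]+p["fy"]*c[1]/c[2]])
E
python3 - <<'E'
from h import *
st=manip.get_state();print(st)
for n in ["scene","side","wrist"]:
    st=manip.get_state();p=manip.read_camera(n);cv2.imwrite(f"pics/{n}0.png",p["pixels"])
    print(n,{k:v for k,v in p.items() if k not in("pixels","depth")})
    for t,z in [("jig",0),("knob_grip",.08),("mark",.025),("index",.028),("shoulder",.072),("pinch",.095),("grip_head",0),("oil_bottle",0),("spice_jar",0),("egg_tray",0)]:
        for r in manip.tip_of(t,p)[:1]:
            print(t,round(r["confidence"],2),np.round(r["location"],1),np.round(at_z(p,r["location"],z,st),4))
E
```

```text
pics
{'clock': 0.0, 'joint_positions': array([ 1.16130145,  0.31174104,  0.01401662,  1.51306037, -0.004381  ,
        1.3191804 , -0.02719671]), 'dq': array([-0.00015114, -0.00065555,  0.00100494, -0.00055012,  0.00075143,
        0.00024462, -0.00110628]), 'joint_efforts': array([ 2.91282813e-04, -3.79913771e+01,  1.45955798e-01, -2.30588973e+01,
        1.19489792e-02,  1.34613828e-02,  1.34870223e-05]), 'tcp_pos': array([ 0.19745935, -0.51247671,  0.19881144]), 'tcp_rot': array([-6.15915588e-04,  8.24504102e-01, -5.65854747e-01, -1.00580728e-03]), 'force': array([-0.57934047, -0.82917213,  0.15858001]), 'torque': array([-0.00836331, -0.00791816, -0.03628931]), 'width': 1.0010360757166654}
scene {'fx': 448.98593512637933, 'fy': 448.98593512637933, 'cx': 281.7195709695039, 'cy': 202.63376788201506, 'xyz': array([ 0.88657664, -0.50656031,  1.09339726]), 'rotation': array([0.92180824, 0.26537691, 0.08470213, 0.26957414]), 'shot': 1}
jig 0.67 [284.  200.7] [0.5013 0.0766 0.    ]
knob_grip 0.65 [276.9 239.6] [ 0.5775 -0.0744  0.08  ]
mark 0.38 [336.4 183.6] [0.6063 0.1936 0.025 ]
index
[... 843 characters left out ...]
7 0.095 ]
grip_head 0.57 [245.8 218.5] [0.4988 0.1126 0.    ]
oil_bottle 0.84 [214.  161.2] [0.5448 0.4389 0.    ]
spice_jar 0.59 [322.2 347.6] [ 0.4392 -0.3871  0.    ]
egg_tray 0.58 [385.3 320.4] [ 0.6225 -0.4097  0.    ]
wrist {'fx': 309.22230368823676, 'fy': 309.22230368823676, 'cx': 282.6245046721455, 'cy': 206.01450489820624, 'T_tool_cam': array([[ 9.99999595e-01,  8.83673630e-04, -1.73153971e-04,
        -1.19787483e-03],
       [ 7.83683754e-04, -9.48763782e-01, -3.15985240e-01,
        -8.26209122e-02],
       [-4.43510040e-04,  3.15984976e-01, -9.48764090e-01,
        -1.74098289e-01],
       [ 0.00000000e+00,  0.00000000e+00,  0.00000000e+00,
         1.00000000e+00]]), 'shot': 3}
```

View pics/scene0.png

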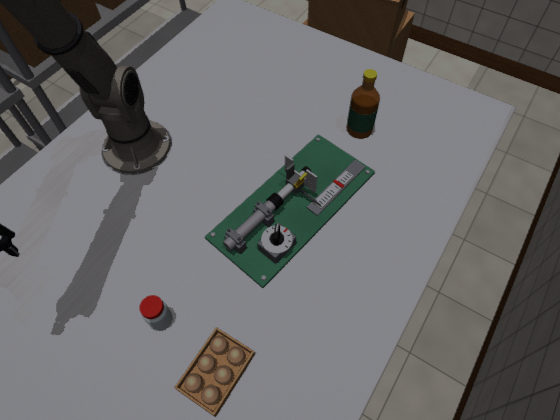

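View pics/side0.png

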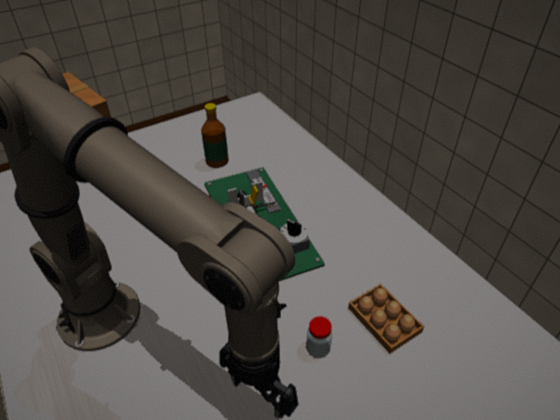

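```bash
python3 - <<'E'
from h import *
p=manip.read_camera("scene");im=p["pixels"]
hsv=cv2.cvtColor(im,cv2.COLOR_BGR2HSV)
m=cv2.inRange(hsv,(60,80,30),(90,255,200));m[:,:200]=0;m[:130]=0
n,l,s,c=cv2.connectedComponentsWithStats(m);k=1+np.argmax(s[1:,4]);m=(l==k)
vs,us=np.nonzero(m);W=np.array([at_z(p,(u,v),.012)[:2] for u,v in zip(us,vs)])
r=cv2.minAreaRect(W.astype(np.float32)*1000);print(r,cv2.boxPoints(r))
cv2.imwrite("pics/s1.png",cv2.resize(im[130:290,200:390],None,fx=4,fy=3.75*1.066,interpolation=cv2.INTER_CUBIC))
E
```

```text
((531.7076416015625, 78.08451843261719), (487.7041931152344, 218.37782287597656), 80.83694458007812) [[ 385.07996 -145.26807]
 [ 600.671   -180.04355]
 [ 678.3353   301.4371 ]
 [ 462.74426  336.2126 ]]
```

View pics/s1.png

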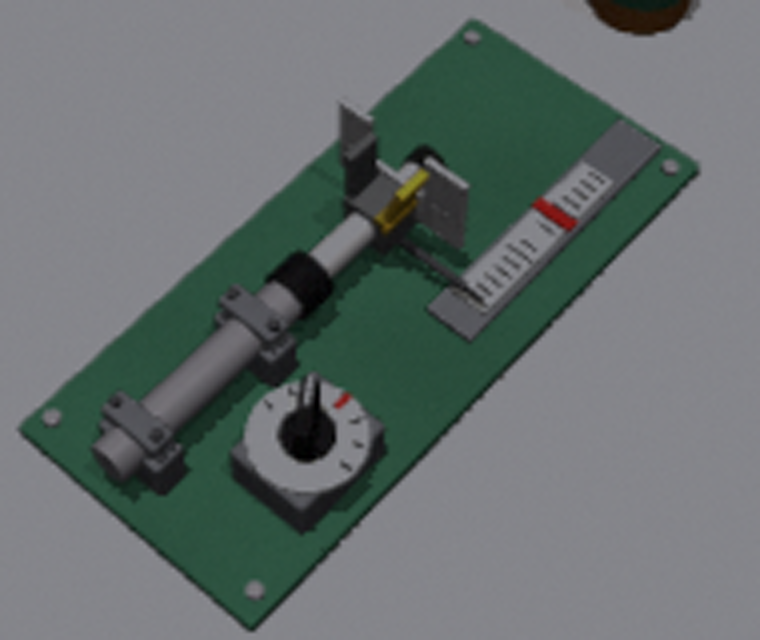

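```bash
cat >> h.py <<'E'
def yaw_of(st):
    M=q2m(st["tcp_rot"]);return np.arctan2(M[1,0],M[0,0])
def plan(tx,tyaw,n,grip,start=None):
    st=manip.get_state()
    p=np.array(st["tcp_pos"]);y=yaw_of(st)
    if start is not None: p=np.array(start[0],float);y=start[1]
    out=[];tx=np.array(tx,float)
    dy=(tyaw-y+np.pi)%(2*np.pi)-np.pi
    for i in range(n):
        step=(tx-p)/(n-i)
        s=np.linalg.norm(step)
        if s>.05: step*=.05/s
        ex=np.array([np.cos(y),np.sin(y),0]);ey=np.array([np.sin(y),-np.cos(y),0])
        a=np.round(np.array([step@ex,step@ey,-step[2]])/.1,2)
        t=np.round(np.clip(-(dy/n)/.08,-1,1),2)
        out.append([grip]+[float(v) for v in a]+[float(t)])
        p=p+.1*(a[0]*ex+a[1]*ey+a[2]*np.array([0,0,-1]));y-=t*.08
    for i in range(0,n,12): print(str(out[i:i+12]).replace(" ",""))
    print("end",p.round(4),round(y,3));
E
python3 - <<'E'
from h import *
plan([.57,-.07,.25],.7,24,85)
E
```

```text
[[85,-0.12,-0.21,-0.02,-0.99],[85,-0.1,-0.22,-0.02,-0.99],[85,-0.08,-0.23,-0.02,-0.99],[85,-0.06,-0.23,-0.02,-0.99],[85,-0.05,-0.24,-0.02,-0.99],[85,-0.03,-0.24,-0.02,-0.99],[85,-0.01,-0.24,-0.02,-0.99],[85,0.01,-0.24,-0.02,-0.99],[85,0.03,-0.24,-0.02,-0.99],[85,0.05,-0.24,-0.02,-0.99],[85,0.07,-0.23,-0.02,-0.99],[85,0.09,-0.22,-0.02,-0.99]]
[[85,0.1,-0.22,-0.02,-0.99],[85,0.12,-0.21,-0.02,-0.99],[85,0.14,-0.2,-0.02,-0.99],[85,0.15,-0.19,-0.02,-0.99],[85,0.17,-0.17,-0.02,-0.99],[85,0.18,-0.16,-0.02,-0.99],[85,0.19,-0.14,-0.02,-0.99],[85,0.2,-0.13,-0.02,-0.99],[85,0.21,-0.11,-0.03,-0.99],[85,0.22,-0.1,-0.02,-0.99],[85,0.23,-0.08,-0.03,-0.99],[85,0.24,-0.05,-0.02,-0.99]]
end [ 0.5703 -0.0701  0.2499] 0.698
```

jog_arm(steps=[[85, -0.12, -0.21, -0.02, -0.99], [85, -0.1, -0.22, -0.02, -0.99], [85, -0.08, -0.23, -0.02, -0.99], [85, -0.06, -0.23, -0.02, -0.99], [85, -0.05, -0.24, -0.02, -0.99], [85, -0.03, -0.24, -0.02, -0.99], [85, -0.01, -0.24, -0.02, -0.99], [85, 0.01, -0.24, -0.02, -0.99], [85, 0.03, -0.24, -0.02, -0.99], [85, 0.05, -0.24, -0.02, -0.99], [85, 0.07, -0.23, -0.02, -0.99], [85, 0.09, -0.22, -0.02, -0.99]])

```text
clock: 2.9
tcp_pos: [0.3861, -0.2791, 0.2241]
tcp_rot: [0.002, 0.995, -0.103, -0.001]
force: [0.3, 0.6, 0.1]
width: 0.993
```

```bash
python3 - <<'E'
from h import *
s=manip.get_state();print(s["clock"],s["tcp_pos"],yaw_of(s))
plan([.57,-.07,.25],.7,16,85)
E
```

```text
2.9 [ 0.38614123 -0.279109    0.22414878] -0.20585236780285887
[[85,0.09,-0.15,-0.02,-0.71],[85,0.09,-0.15,-0.02,-0.71],[85,0.1,-0.14,-0.02,-0.71],[85,0.11,-0.13,-0.02,-0.71],[85,0.12,-0.13,-0.01,-0.71],[85,0.12,-0.12,-0.02,-0.71],[85,0.13,-0.11,-0.01,-0.71],[85,0.14,-0.11,-0.02,-0.71],[85,0.14,-0.1,-0.01,-0.71],[85,0.15,-0.09,-0.02,-0.71],[85,0.15,-0.08,-0.01,-0.71],[85,0.16,-0.07,-0.02,-0.71]]
[[85,0.16,-0.06,-0.01,-0.71],[85,0.17,-0.06,-0.02,-0.71],[85,0.17,-0.04,-0.01,-0.71],[85,0.18,-0.04,-0.02,-0.71]]
end [ 0.5703 -0.0697  0.2501] 0.703
```

jog_arm(steps=[[85, 0.12, -0.2, -0.02, -0.95], [85, 0.12, -0.2, -0.02, -0.95], [85, 0.14, -0.18, -0.02, -0.95], [85, 0.15, -0.18, -0.02, -0.95], [85, 0.16, -0.17, -0.02, -0.95], [85, 0.17, -0.16, -0.02, -0.95], [85, 0.18, -0.14, -0.02, -0.95], [85, 0.19, -0.13, -0.02, -0.95], [85, 0.2, -0.11, -0.02, -0.95], [85, 0.21, -0.1, -0.02, -0.95], [85, 0.22, -0.08, -0.02, -0.95], [85, 0.22, -0.06, -0.02, -0.95]])

```text
clock: 4.1
tcp_pos: [0.563, -0.0319, 0.2491]
tcp_rot: [0.0, 0.923, 0.385, -0.0]
force: [0.1, 0.3, -0.6]
width: 0.993
```

```bash
python3 - <<'E'
from h import *
st=manip.get_state();p=manip.read_camera("wrist");cv2.imwrite("pics/w1.png",p["pixels"])
print(st["clock"],st["tcp_pos"],yaw_of(st))
import pickle;pickle.dump((st,p),open("w1.pkl","wb"))
for t,z in [("knob_grip",.08),("mark",.025)]:
    for r in manip.tip_of(t,p)[:2]:
        print(t,round(r["confidence"],2),np.round(r["location"],1),np.round(at_z(p,r["location"],z,st),4))
E
```

```text
4.1 [ 0.56297301 -0.03191388  0.24914069] 0.7897478818378613
knob_grip 0.96 [267.6 199.7] [ 0.5695 -0.0609  0.08  ]
mark 0.89 [449.2  58.1] [0.6081 0.1999 0.025 ]
```

View pics/w1.png

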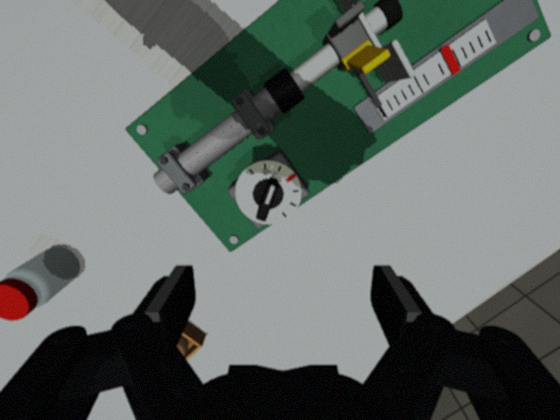

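```bash
python3 - <<'E'
from h import *
import pickle
st,p=pickle.load(open("w1.pkl","rb"))
# rectified at z: 0.4mm/px, jig-aligned : up=jig +y
yaw=-.16;ex=np.array([np.cos(yaw),np.sin(yaw)]);ey=np.array([-np.sin(yaw),np.cos(yaw)])
def rect(z,c,h=40,s=6):
    src=[];dst=[]
    for a,b in [(-h,h),(h,h),(h,-h),(-h,-h)]:
        P=np.array(c)+(a*ex+b*ey)/1000
        src.append(proj(p,[P[0],P[1],z],st));dst.append([(a+h)*s,(h-b)*s])
    H=cv2.getPerspectiveTransform(np.float32(src),np.float32(dst))
    return cv2.warpPerspective(p["pixels"],H,(2*h*s,2*h*s),flags=cv2.INTER_CUBIC)
c=(.5695,-.0609)
o=np.hstack([rect(.096,c),rect(.056,c)])
o=cv2.resize(o,(800,400));
for x in (200,600): cv2.drawMarker(o,(x,200),(0,255,0),cv2.MARKER_CROSS,10,1)
cv2.imwrite("pics/r1.png",o)
E
```

```text
(no output)
```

View pics/r1.png

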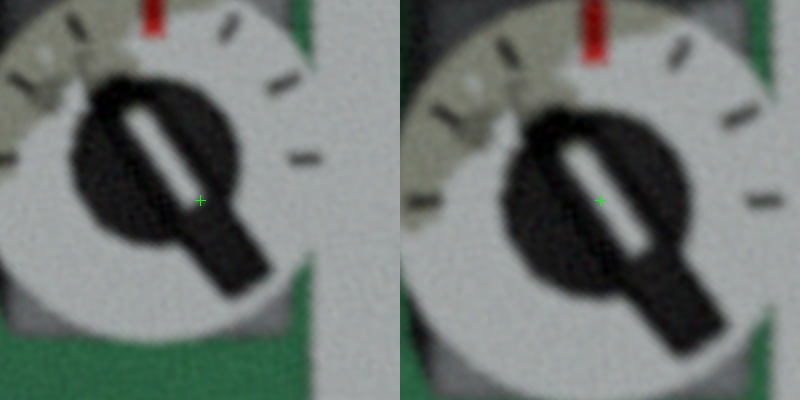

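```bash
python3 - <<'E'
from h import *
s=manip.get_state();print(s["clock"],s["tcp_pos"],yaw_of(s))
plan([.5685,-.0607,.16],.40,6,40)
E
```

```text
4.25 [ 0.56280155 -0.03058086  0.24896779] 0.7895137042285564
[[40,-0.03,0.04,0.15,0.81],[40,-0.03,0.04,0.15,0.81],[40,-0.02,0.05,0.15,0.81],[40,-0.02,0.05,0.15,0.81],[40,-0.02,0.05,0.14,0.81],[40,-0.01,0.04,0.15,0.81]]
end [ 0.5683 -0.0603  0.16  ] 0.401
```

jog_arm(steps=[[40, -0.03, 0.04, 0.15, 0.81], [40, -0.03, 0.04, 0.15, 0.81], [40, -0.02, 0.05, 0.15, 0.81], [40, -0.02, 0.05, 0.15, 0.81], [40, -0.02, 0.05, 0.14, 0.81], [40, -0.01, 0.04, 0.15, 0.81], [40, 0, 0, 0, 0]])

```text
clock: 4.95
tcp_pos: [0.5662, -0.0677, 0.1569]
tcp_rot: [0.003, 0.982, 0.19, -0.002]
force: [-0.2, -0.7, -0.5]
width: 0.467
```

```bash
cat >> h.py <<'E'
JY=-.16
def rect(p,st,z,c,h=40,s=5,yaw=None):
    yaw=JY if yaw is None else yaw
    ex=np.array([np.cos(yaw),np.sin(yaw)]);ey=np.array([-np.sin(yaw),np.cos(yaw)])
    src=[];dst=[]
    for a,b in [(-h,h),(h,h),(h,-h),(-h,-h)]:
        P=np.array(c)+(a*ex+b*ey)/1000
        src.append(proj(p,[P[0],P[1],z],st));dst.append([(a+h)*s,(h-b)*s])
    H=cv2.getPerspectiveTransform(np.float32(src),np.float32(dst))
    o=cv2.warpPerspective(p["pixels"],H,(2*h*s,2*h*s),flags=cv2.INTER_CUBIC)
    cv2.drawMarker(o,(h*s,h*s),(0,255,0),cv2.MARKER_CROSS,10,1);return o
E
python3 - <<'E'
from h import *
st=manip.get_state();p=manip.read_camera("wrist")
print(st["clock"],st["tcp_pos"],yaw_of(st),np.abs(st["dq"]).max())
c=(.5685,-.0607)
cv2.imwrite("pics/r2.png",np.hstack([rect(p,st,.096,c),rect(p,st,.056,c)]))
cv2.imwrite("pics/w2.png",p["pixels"])
E
```

```text
4.95 [ 0.56620802 -0.06769737  0.1569313 ] 0.3814386571676949 0.031028534854101723
```

View pics/r2.png

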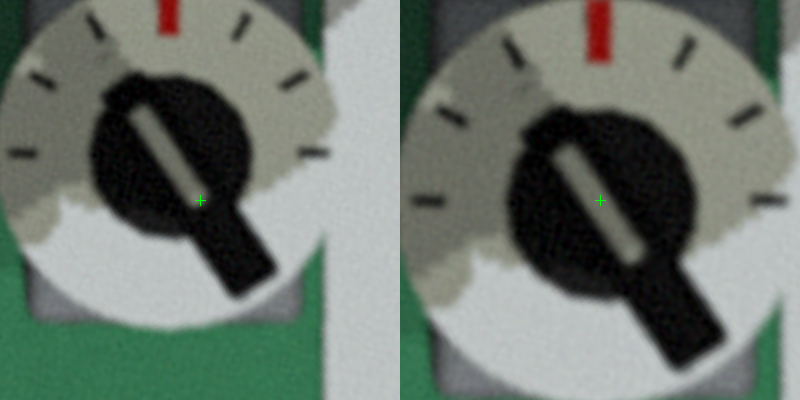

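View pics/w2.png

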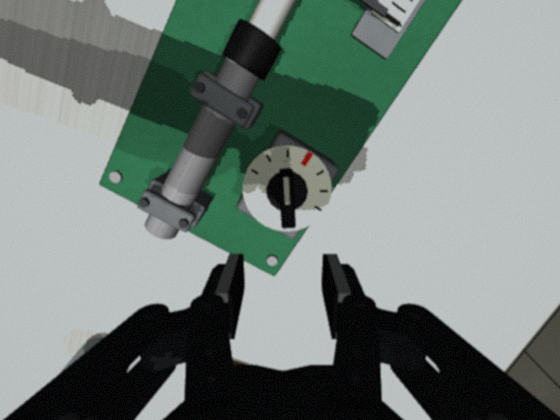

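```bash
python3 - <<'E'
from h import *
plan([.5685,-.0607,.095],.43,4,40)
E
```

```text
[[40,0.01,-0.01,0.16,-0.15],[40,0.01,-0.02,0.16,-0.15],[40,0.01,-0.01,0.16,-0.15],[40,0.01,-0.02,0.15,-0.15]]
end [ 0.5684 -0.0602  0.0952] 0.431
```

jog_arm(steps=[[40, 0.01, -0.02, 0.15, -0.15], [40, 0.01, -0.02, 0.16, -0.15], [40, 0.02, -0.02, 0.16, -0.15], [40, 0.01, -0.02, 0.15, -0.15], [40, 0, 0, 0, 0]])

```text
clock: 5.5
tcp_pos: [0.5726, -0.0588, 0.101]
tcp_rot: [0.005, 0.976, 0.218, 0.004]
force: [-0.5, -0.1, 0.1]
width: 0.465
```

```bash
python3 - <<'E'
from h import *
s=manip.get_state();print(s["clock"],s["tcp_pos"],yaw_of(s))
plan([.5685,-.0607,.064],.44,3,40)
E
```

```text
5.5 [ 0.57258644 -0.05880491  0.10099931] 0.43863975059678517
[[40,-0.02,-0.0,0.12,-0.01],[40,-0.01,-0.0,0.12,-0.01],[40,-0.02,-0.0,0.13,-0.01]]
end [ 0.5681 -0.0609  0.064 ] 0.441
```

jog_arm(steps=[[40, -0.02, 0, 0.12, 0], [40, -0.01, 0, 0.12, 0], [40, -0.01, 0, 0.12, 0], [40, 0, 0, 0, 0]])

```text
clock: 5.9
tcp_pos: [0.5714, -0.0617, 0.0657]
tcp_rot: [0.007, 0.976, 0.218, 0.006]
force: [0.4, -0.2, 0.5]
width: 0.473
```

```bash
python3 - <<'E'
from h import *
s=manip.get_state();print(s["clock"],s["tcp_pos"],yaw_of(s),s["force"])
plan([.5685,-.0607,.064],.44,2,40)
E
```

```text
5.9 [ 0.57135205 -0.06171921  0.06569079] 0.43904343661654477 [ 0.36837882 -0.17740457  0.48373966]
[[40,-0.01,-0.01,0.01,-0.01],[40,-0.01,-0.01,0.01,-0.01]]
end [ 0.5687 -0.0608  0.0637] 0.441
```

jog_arm(steps=[[40, -0.02, -0.01, 0.01, 0], [20, -0.01, 0, 0, 0], [8, 0, 0, 0, 0], [6, 0, 0, 0, 0], [6, 0, 0, 0, 0]], newtons=30)

```text
clock: 6.4
tcp_pos: [0.5691, -0.0624, 0.0658]
tcp_rot: [0.007, 0.976, 0.218, 0.008]
force: [0.1, -0.2, -0.4]
width: 0.069
```

```bash
python3 - <<'E'
from h import *
s=manip.get_state();print(s["clock"],s["tcp_pos"],yaw_of(s),s["force"],s["torque"],s["width"])
E
```

```text
6.4 [ 0.56908792 -0.06236081  0.06582816] 0.43884799768350935 [ 0.14929799 -0.17154565 -0.35609134] [0.02837566 0.01234977 0.02646106] 0.06870276695305672
```

```bash
python3 - <<'E'
from h import *
st=manip.get_state();p=manip.read_camera("wrist")
cv2.imwrite("pics/w3.png",p["pixels"])
print(proj(p,st["tcp_pos"],st),proj(p,[.5685,-.0607,.096],st))
p=manip.read_camera("scene");cv2.imwrite("pics/s3.png",cv2.resize(p["pixels"][130:290,200:390],None,fx=4,fy=4,interpolation=cv2.INTER_CUBIC))
print(proj(p,st["tcp_pos"]),proj(p,[.5685,-.0607,.096]))
E
```

```text
[280.36814095 243.22946363] [280.97416131 265.88287943]
[276.83739479 237.10774984] [276.73622327 230.89868428]
```

View pics/w3.png

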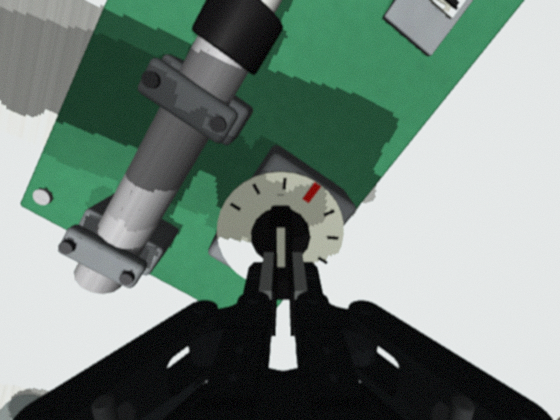

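View pics/s3.png

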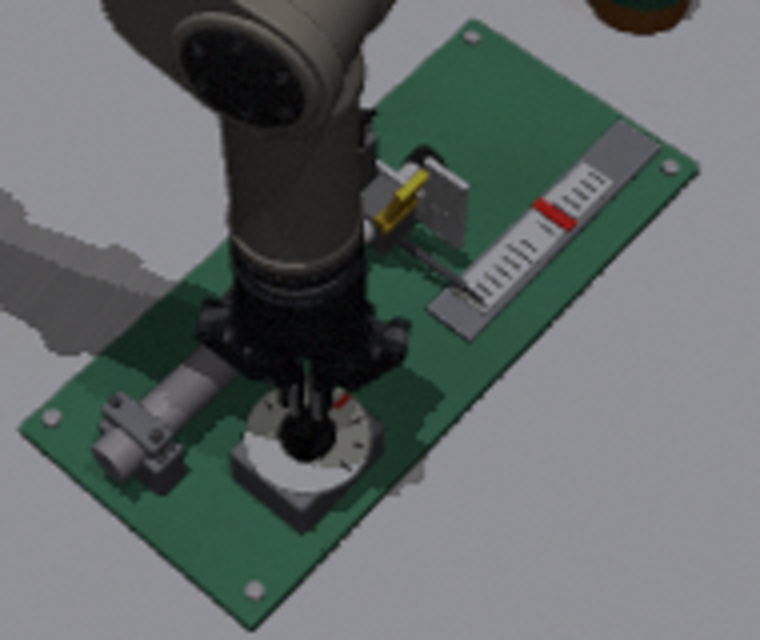

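jog_arm(steps=[[0, 0, 0, 0, 0], [0, 0, 0, 0, 0], [0, 0, 0, 0, 0]], newtons=40)

```text
clock: 6.8
tcp_pos: [0.5692, -0.0622, 0.0658]
tcp_rot: [0.007, 0.976, 0.218, 0.008]
force: [0.3, -0.6, -1.0]
width: 0.005
```

```bash
python3 - <<'E'
from h import *
s=manip.get_state();print(s["clock"],s["tcp_pos"],yaw_of(s),s["force"],s["torque"],s["width"])
E
```

```text
6.8 [ 0.56919684 -0.06221325  0.06577392] 0.43897329270585933 [ 0.31467291 -0.62078833 -1.04070246] [0.01369807 0.06927769 0.01950724] 0.0047935337203935564
```

```bash
python3 - <<'E'
from h import *
st=manip.get_state();p=manip.read_camera("wrist")
o=cv2.resize(p["pixels"][150:350,180:400],None,fx=3.4,fy=3,interpolation=cv2.INTER_CUBIC)
cv2.imwrite("pics/w4.png",o)
for uv in [(281,225),(281,235),(281,245),(260,220),(240,215),(281,265),(281,290)]: print(uv,at_depth(p,uv,st).round(4))
p=manip.read_camera("side")
cv2.imwrite("pics/sd4.png",cv2.resize(p["pixels"][140:290,190:350],None,fx=4.5,fy=4,interpolation=cv2.INTER_CUBIC))
E
```

```text
(281, 225) [ 0.5593 -0.0405  0.0934]
(281, 235) [ 0.5608 -0.0438  0.0976]
(281, 245) [ 0.5633 -0.0492  0.0967]
(260, 220) [ 0.5519 -0.0547  0.0623]
(240, 215) [ 0.5398 -0.0592  0.0564]
(281, 265) [ 0.5637 -0.0504  0.1144]
(281, 290) [ 0.5636 -0.0504  0.1338]
```

View pics/w4.png

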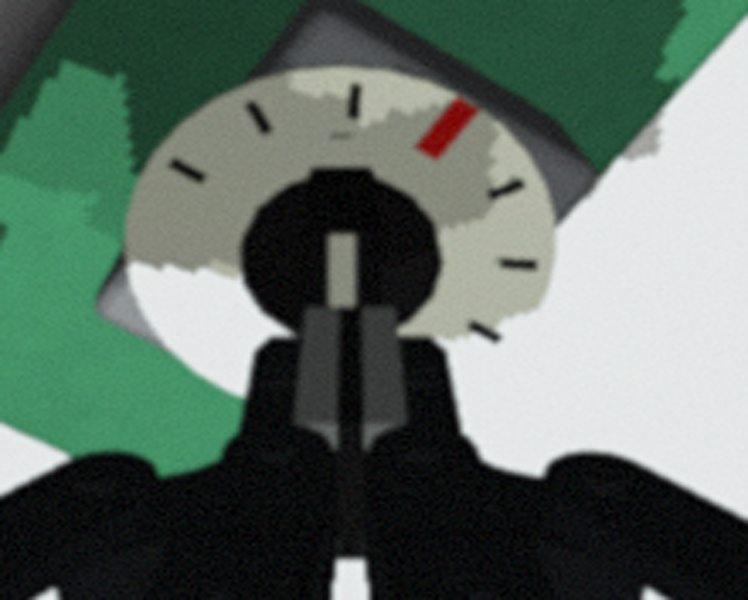

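View pics/sd4.png

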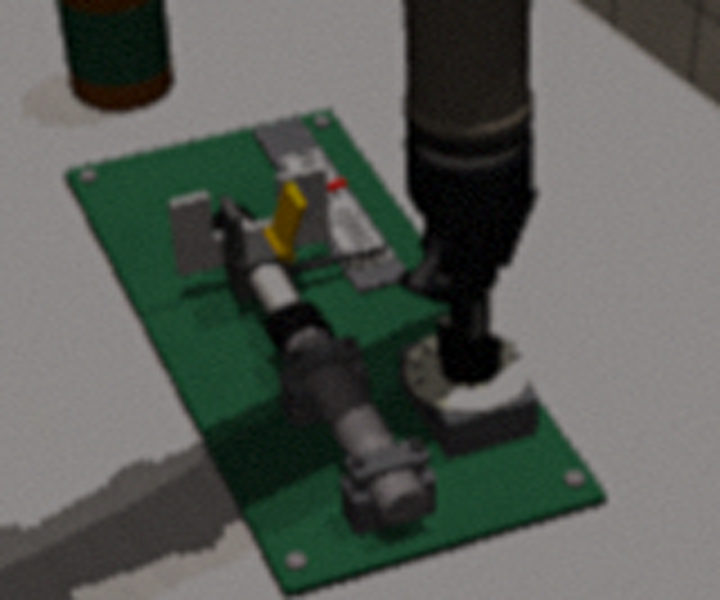

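```bash
python3 - <<'E'
from h import *
st=manip.get_state();p=manip.read_camera("wrist")
M=q2m(st["tcp_rot"]);t=st["tcp_pos"]
print(M.round(3))
for y in (-.011,0,.011):
  for z in (0,-.02,-.04): print(y,z,proj(p,t+M@[0,y,z],st).round(1))
o,Rm=campose(p,st)
for uv in [(272,256),(274,265),(274,275),(289,256),(289,270),(281,243),(281,250),(281,256),(281,265),(265,270),(281,205),(281,212),(250,300)]:
    P=at_depth(p,uv,st); print(uv,p["depth"][uv[1],uv[0]],(M.T@(P-t)).round(4))
E
```

```text
[[ 0.905  0.425  0.018]
 [ 0.425 -0.905 -0.01 ]
 [ 0.012  0.017 -1.   ]]
-0.011 0 [280.3 226.7]
-0.011 -0.02 [280.1 240.7]
-0.011 -0.04 [279.7 258.1]
0 0 [280.4 243.2]
0 -0.02 [280.1 258.7]
0 -0.04 [279.8 278. ]
0.011 0 [280.4 259.1]
0.011 -0.02 [280.2 276. ]
0.011 -0.04 [279.9 297. ]
(272, 256) 0.15112834 [-0.0038 -0.0113 -0.0385]
(274, 265) 0.1407415 [-0.0025 -0.0123 -0.0491]
(274, 275) 0.13371536 [-0.0023 -0.0117 -0.0567]
(289, 256) 0.15037908 [ 0.0045 -0.0117 -0.0391]
(289, 270) 0.13684857 [ 0.0042 -0.0122 -0.0532]
(281, 243) 0.15710533 [ 0.0006 -0.0148 -0.031 ]
(281, 250) 0.1581089 [ 0.0006 -0.011  -0.0312]
(281, 256) 0.14959185 [ 0.0006 -0.0121 -0.0398]
(281, 265) 0.0 [ 0.0015 -0.0823 -0.1741]
(265, 270) 0.14475057 [-0.0068 -0.0081 -0.0463]
(281, 205) 0.18863799 [ 0.0004 -0.0232  0.005 ]
(281, 212) 0.17657267 [ 0.0005 -0.0232 -0.0077]
(250, 300) 0.114474 [-0.0107 -0.0131 -0.0765]
```

```bash
python3 - <<'E'
from h import *
import pickle
st,p=pickle.load(open("w1.pkl","rb"))
M=q2m(st["tcp_rot"]);t=st["tcp_pos"]
for uv in [(183,268),(189,268),(185,275),(185,290),(187,310),(378,268),(383,275),(383,290),(383,305),(160,310)]:
    P=at_depth(p,uv,st); print(uv,p["depth"][uv[1],uv[0]],(M.T@(P-t)).round(4))
o=cv2.resize(p["pixels"][230:420,100:480],None,fx=2,fy=3);cv2.imwrite("pics/w1z.png",cv2.convertScaleAbs(o,alpha=2.5))
E
```

```text
(183, 268) 0.14003079 [-0.0434 -0.0109 -0.0502]
(189, 268) 0.14180562 [-0.0413 -0.01   -0.0486]
(185, 275) 0.13561751 [-0.0411 -0.0102 -0.055 ]
(185, 290) 0.13483277 [-0.0409 -0.0044 -0.0578]
(187, 310) 0.13721962 [-0.0408  0.0054 -0.0585]
(378, 268) 0.13915886 [ 0.0446 -0.0112 -0.0509]
(383, 275) 0.13403581 [ 0.0452 -0.011  -0.0564]
(383, 290) 0.13112673 [ 0.0442 -0.0065 -0.061 ]
(383, 305) 0.1305663 [ 0.044  -0.0008 -0.0635]
(160, 310) 0.111236416 [-0.0424 -0.0111 -0.0804]
```

View pics/w1z.png

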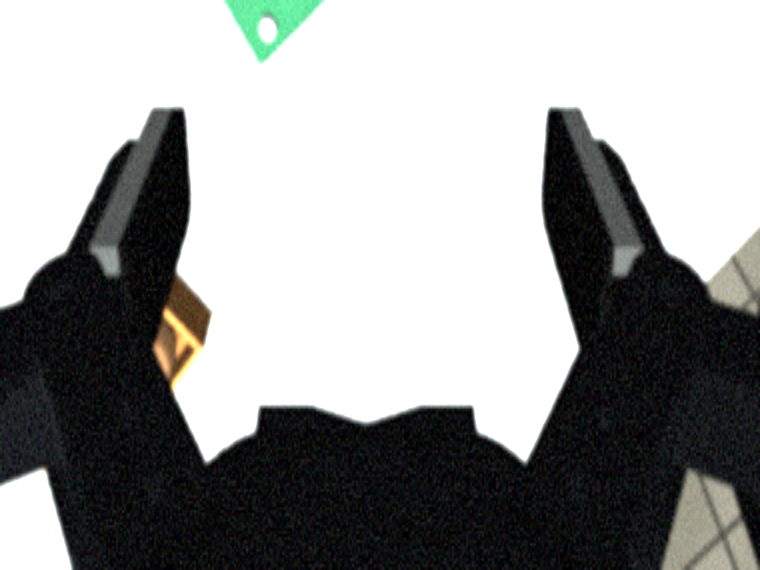

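jog_arm(steps=[[40, 0, 0, -0.02, 0], [40, 0, 0, 0, 0], [40, 0, 0, 0, 0], [40, 0, 0, 0.1, 0], [40, 0, 0, 0.1, 0]])

```text
clock: 7.45
tcp_pos: [0.571, -0.0625, 0.0483]
tcp_rot: [0.008, 0.976, 0.218, 0.009]
force: [0.6, -0.3, -0.9]
width: 0.465
```

```bash
python3 - <<'E'
from h import *
s=manip.get_state();print(s["clock"],s["tcp_pos"],yaw_of(s),s["force"],s["width"])
plan([.5685,-.0607,.031],.44,2,40)
E
```

```text
7.45 [ 0.57100253 -0.06247753  0.04828886] 0.43886454454794044 [ 0.6208366  -0.33230135 -0.8675682 ] 0.46464230462767686
[[40,-0.01,-0.01,0.09,-0.01],[40,-0.01,-0.02,0.08,-0.01]]
end [ 0.5679 -0.0606  0.0313] 0.44
```

jog_arm(steps=[[40, -0.02, -0.01, 0.09, 0], [40, -0.01, -0.01, 0.08, 0], [40, -0.01, 0, 0, 0], [0, 0, 0, 0, 0], [0, 0, 0, 0, 0], [0, 0, 0, 0, 0], [0, 0, 0, 0, 0]])

```text
clock: 8.15
tcp_pos: [0.5675, -0.0613, 0.0281]
tcp_rot: [0.007, 0.976, 0.218, 0.01]
force: [1.7, 0.3, -0.8]
width: 0.399
```

```bash
python3 - <<'E'
from h import *
s=manip.get_state();print(s["clock"],s["tcp_pos"],yaw_of(s),s["force"],s["torque"],s["width"])
E
```

```text
8.15 [ 0.56752239 -0.06128101  0.02806875] 0.43993695902454594 [ 1.71959496  0.32949022 -0.84130428] [ 0.08736521 -0.22574164  0.03160383] 0.3993494156690409
```

jog_arm(steps=[[40, 0, 0, 0, 0], [40, 0, 0, -0.1, 0], [40, 0, 0, -0.02, 0], [0, 0, 0, 0, 0], [0, 0, 0, 0, 0], [0, 0, 0, 0, 0], [0, 0, 0, 0, 0]])

```text
clock: 8.85
tcp_pos: [0.5675, -0.0611, 0.0414]
tcp_rot: [0.007, 0.976, 0.218, 0.011]
force: [0.6, 1.1, -0.8]
width: 0.132
```

```bash
python3 - <<'E'
from h import *
st=s=manip.get_state();print(s["clock"],s["tcp_pos"],yaw_of(s),s["force"],s["torque"],s["width"])
p=manip.read_camera("wrist")
o=cv2.resize(p["pixels"][150:350,180:400],None,fx=3.4,fy=3,interpolation=cv2.INTER_CUBIC)
cv2.imwrite("pics/w5.png",o)
E
```

```text
8.85 [ 0.567454   -0.06107192  0.0413711 ] 0.4395857487471378 [ 0.59293829  1.12767729 -0.80827164] [-0.10412081  0.0998256  -0.03756684] 0.13184519529838667
```

View pics/w5.png

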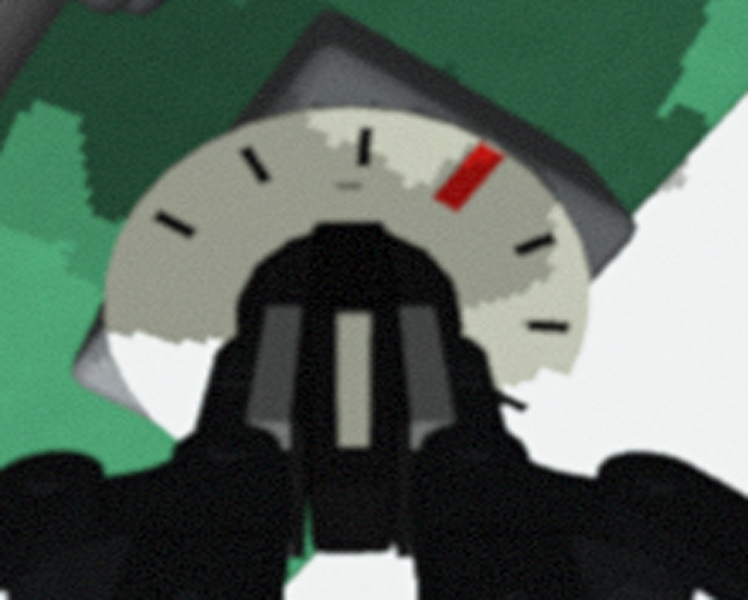

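jog_arm(steps=[[0, 0, 0, 0, 0.8], [0, 0, 0, 0, 0.9], [0, 0, 0, 0, 0.9], [0, 0, 0, 0, 0.9], [0, 0, 0, 0, 0.9], [0, 0, 0, 0, 0.9], [0, 0, 0, 0, 0.9], [0, 0, 0, 0, 0.8], [0, 0, 0, 0, 0]])

```text
clock: 9.8
tcp_pos: [0.5684, -0.0609, 0.0414]
tcp_rot: [0.004, 0.998, -0.069, 0.013]
force: [2.1, 1.0, 1.0]
width: 0.125
```

```bash
python3 - <<'E'
from h import *
st=s=manip.get_state();print(s["clock"],s["tcp_pos"],yaw_of(s),s["force"],s["torque"],s["width"])
E
```

```text
9.8 [ 0.56843483 -0.06093922  0.04144741] -0.13871979951823024 [2.12333072 1.04760914 0.98739191] [-0.10689926  0.23348526  0.00245512] 0.12531500668327564
```

Slight trim, then look at where the pointer stands.

jog_arm(steps=[[0, 0, 0, 0, 0.27], [0, 0, 0, 0, 0], [0, 0, 0, 0, 0]])

```text
clock: 10.1
tcp_pos: [0.5684, -0.0609, 0.0414]
tcp_rot: [0.004, 0.997, -0.08, 0.012]
force: [2.6, 0.4, 0.0]
width: 0.131
```

```bash
python3 - <<'E'
from h import *
st=s=manip.get_state();print(s["clock"],s["tcp_pos"],yaw_of(s),s["force"],s["torque"],s["width"])
p=manip.read_camera("wrist")
c=(.5685,-.0607)
cv2.imwrite("pics/w6.png",np.hstack([rect(p,st,.096,c),rect(p,st,.056,c)]))
E
```

```text
10.1 [ 0.56840472 -0.06091737  0.04141924] -0.15927456657396333 [2.60983627 0.44424704 0.03305605] [-0.08199097  0.18142054 -0.04023758] 0.130557695421426
```

View pics/w6.png

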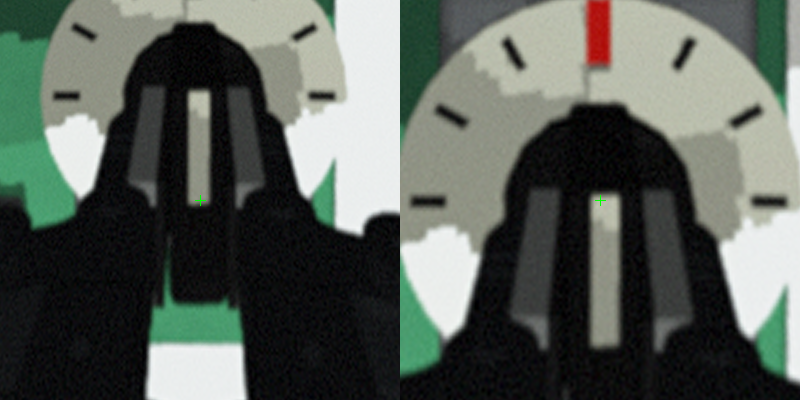

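jog_arm(steps=[[35, 0, 0, 0, 0], [35, 0, 0, 0, 0], [35, 0, 0, -0.2, 0], [50, 0, 0, -0.4, 0], [85, 0, 0, -0.4, 0], [85, -0.05, -0.2, -0.4, 0], [85, -0.07, -0.35, -0.4, 0], [85, -0.07, -0.35, -0.2, 0], [85, -0.07, -0.35, 0, 0], [85, -0.07, -0.35, 0, 0], [85, 0, 0, 0, 0]])

```text
clock: 11.25
tcp_pos: [0.5521, 0.106, 0.2451]
tcp_rot: [0.003, 0.996, -0.083, 0.008]
force: [-0.1, 1.0, 0.8]
width: 0.992
```

```bash
python3 - <<'E'
from h import *
import pickle
st=s=manip.get_state();print(s["clock"],s["tcp_pos"],yaw_of(s),s["force"],s["width"],abs(s["dq"]).max())
p=manip.read_camera("wrist");pickle.dump((st,p),open("w7.pkl","wb"))
cv2.imwrite("pics/w7.png",p["pixels"])
JY=-.16
ex=np.array([np.cos(JY),np.sin(JY)]);ey=np.array([-np.sin(JY),np.cos(JY)])
K=np.array([.5685,-.0607])
for t,z in [("index",.028),("mark",.025),("pinch",.095),("shoulder",.072),("grip_head",0)]:
    for r in manip.tip_of(t,p)[:1]:
        P=at_z(p,r["location"],z,st)
        print(t,round(r["confidence"],2),np.round(r["location"],1),P.round(4),"jig rel knob",(P[:2]-K)@ex,(P[:2]-K)@ey)
E
```

```text
11.25 [0.55213731 0.1059518  0.2450793 ] -0.16664678746012027 [-0.05616784  0.99384539  0.75933349] 0.9919049191751271 0.0655778164112167
index 0.81 [314.9 165.5] [0.5979 0.1042 0.028 ] jig rel knob 0.002717345364020387 0.16748128340561846
pinch 0.65 [240.8 180.8] [0.5113 0.1158 0.095 ] jig rel knob -0.08460456493951063 0.16513770548763895
shoulder 0.92 [239.7 158.7] [0.5117 0.1358 0.072 ] jig rel knob -0.08740431853439372 0.18491874002696357
grip_head 0.87 [244.8 161.4] [0.5069 0.12   0.    ] jig rel knob -0.0896146335834419 0.16853208289584062
```

View pics/w7.png

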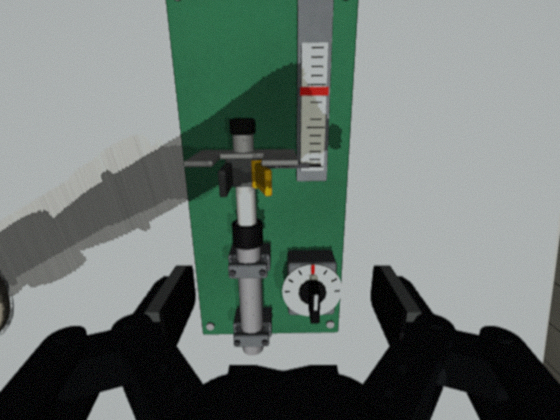

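```bash
cat >> h.py <<'E'
EX=np.array([np.cos(JY),np.sin(JY)]);EY=np.array([-np.sin(JY),np.cos(JY)])
K=np.array([.5685,-.0607])
def J2W(x,y): return K+x*EX+y*EY
def W2J(P): d=np.array(P)[:2]-K; return np.array([d@EX,d@EY])
E
python3 - <<'E'
from h import *
import pickle
st,p=pickle.load(open("w7.pkl","rb"))
a=rect(p,st,.0265,J2W(0,.20),h=60,s=5)
b=rect(p,st,.115,J2W(-.085,.165),h=60,s=5)
o=cv2.resize(np.hstack([a,b]),(800,400))
cv2.imwrite("pics/r7.png",o)
P=at_z(p,(314,91),.025,st);print(W2J(P));P=at_z(p,(316,166),.028,st);print(W2J(P))
E
```

```text
[-0.00035399  0.25700244]
[0.0041455 0.1668187]
```

View pics/r7.png

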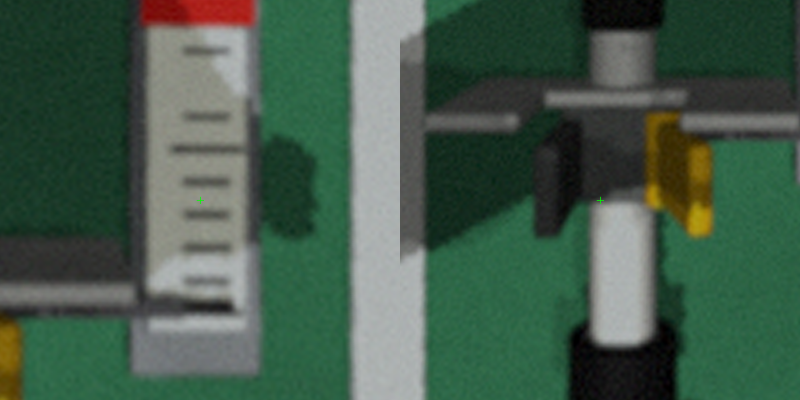

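```bash
python3 - <<'E'
from h import *
import pickle
st,p=pickle.load(open("w7.pkl","rb"))
M=q2m(st["tcp_rot"]);t=st["tcp_pos"];print(M.round(3))
for uv in [(283,372),(240,375),(330,375),(180,268),(384,268),(195,370),(60,340)]:
    print(uv,(M.T@(at_depth(p,uv,st)-t)).round(4))
T=J2W(-.085,.168);print(T)
plan([T[0],T[1],.12],-.16,5,85)
E
```

```text
[[ 0.986 -0.166  0.015]
 [-0.166 -0.986 -0.007]
 [ 0.016  0.005 -1.   ]]
(283, 372) [ 0.0006 -0.0116 -0.1067]
(240, 375) [-0.0111 -0.0124 -0.1085]
(330, 375) [ 0.0135 -0.0123 -0.1085]
(180, 268) [-0.0458 -0.0123 -0.0505]
(384, 268) [ 0.0461 -0.0125 -0.051 ]
(195, 370) [-0.1513  0.3553  0.2437]
(60, 340) [-0.0668 -0.015  -0.0982]
[0.51135114 0.11869623]
[[85,-0.09,-0.03,0.25,-0.05],[85,-0.09,-0.03,0.25,-0.05],[85,-0.09,-0.03,0.25,-0.05],[85,-0.09,-0.03,0.24,-0.05],[85,-0.1,-0.04,0.25,-0.05]]
end [0.5113 0.119  0.1198] -0.161
```

jog_arm(steps=[[85, -0.09, -0.03, 0.25, -0.05], [85, -0.09, -0.03, 0.25, -0.05], [85, -0.09, -0.03, 0.25, -0.05], [85, -0.09, -0.03, 0.24, -0.05], [85, -0.05, -0.02, 0.2, 0], [85, 0, 0, 0, 0]])

```text
clock: 12.15
tcp_pos: [0.5187, 0.1046, 0.1194]
tcp_rot: [0.008, 0.996, -0.091, 0.008]
force: [-0.9, -0.3, -0.3]
width: 0.995
```

```bash
python3 - <<'E'
from h import *
st=manip.get_state();p=manip.read_camera("wrist")
print(st["clock"],st["tcp_pos"],yaw_of(st),W2J(st["tcp_pos"]))
cv2.imwrite("pics/w8.png",p["pixels"])
b=rect(p,st,.115,J2W(-.085,.165),h=60,s=5)
c=rect(p,st,.072,J2W(-.085,.165),h=60,s=5)
cv2.imwrite("pics/r8.png",cv2.resize(np.hstack([b,c]),(800,400)))
T=J2W(-.085,.168)
plan([T[0],T[1],.042],-.16,4,85)
E
```

```text
12.15 [0.51872361 0.10455073 0.11943738] -0.18250035280276924 [-0.07546806  0.15520974]
[[85,-0.03,-0.03,0.2,-0.07],[85,-0.03,-0.03,0.2,-0.07],[85,-0.03,-0.03,0.2,-0.07],[85,-0.02,-0.03,0.19,-0.07]]
end [0.5116 0.1182 0.042 ] -0.161
```

View pics/w8.png

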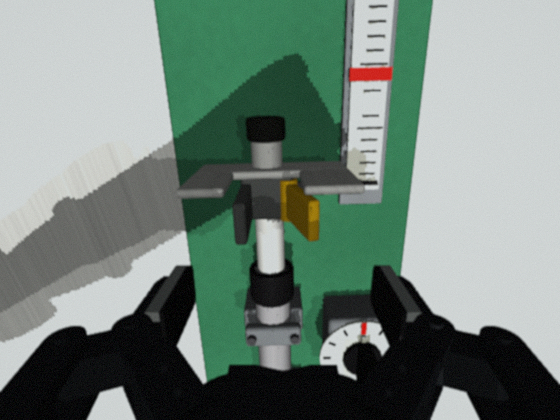

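View pics/r8.png

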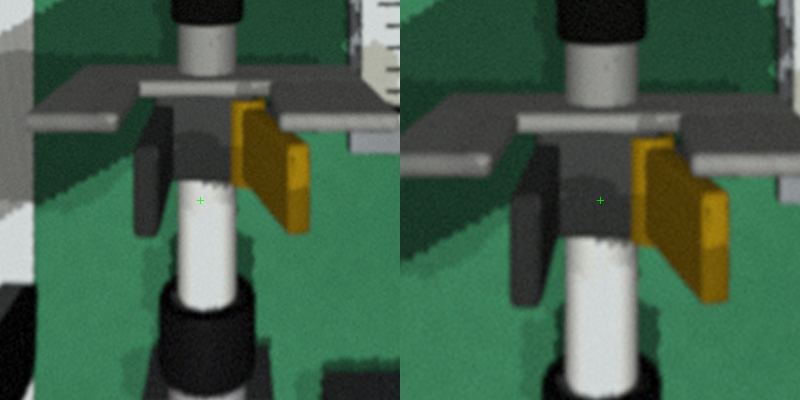

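jog_arm(steps=[[85, -0.05, -0.06, 0.1, -0.15], [85, -0.04, -0.06, 0.15, -0.14], [85, 0, 0, 0.15, 0], [85, 0, 0, 0, 0]])

```text
clock: 12.6
tcp_pos: [0.5195, 0.1172, 0.0834]
tcp_rot: [0.007, 0.997, -0.082, 0.014]
force: [1.1, -0.3, -0.0]
width: 0.992
```

```bash
python3 - <<'E'
from h import *
st=manip.get_state()
print(st["clock"],st["tcp_pos"],yaw_of(st),W2J(st["tcp_pos"]),st["force"])
T=J2W(-.085,.168)
plan([T[0],T[1],.042],-.16,3,85)
E
```

```text
12.6 [0.51953885 0.11717996 0.0833697 ] -0.16309044305020887 [-0.0766753   0.16780754] [ 1.14512679 -0.26258255 -0.0075032 ]
[[85,-0.03,-0.0,0.14,-0.01],[85,-0.03,-0.0,0.14,-0.01],[85,-0.02,-0.0,0.13,-0.01]]
end [0.5116 0.1185 0.0424] -0.161
```

jog_arm(steps=[[85, -0.08, 0, 0, 0], [85, -0.05, 0, 0, 0], [85, 0, 0, 0, 0]])

```text
clock: 12.9
tcp_pos: [0.5077, 0.1204, 0.0856]
tcp_rot: [0.006, 0.997, -0.082, 0.017]
force: [0.5, 0.6, 0.5]
width: 0.995
```

```bash
python3 - <<'E'
from h import *
st=manip.get_state()
print(st["clock"],st["tcp_pos"],yaw_of(st),W2J(st["tcp_pos"]),st["force"],q2m(st["tcp_rot"]).round(3))
T=J2W(-.085,.168)
plan([T[0],T[1],.042],-.16,3,85)
E
```

```text
12.9 [0.50772403 0.12044166 0.08555131] -0.16326110099063948 [-0.08885886  0.16914527] [0.54836617 0.59683932 0.49363016] [[ 0.986 -0.163  0.032]
 [-0.162 -0.987 -0.014]
 [ 0.034  0.009 -0.999]]
[[85,0.01,0.0,0.15,-0.01],[85,0.01,0.01,0.14,-0.01],[85,0.02,0.0,0.15,-0.01]]
end [0.5115 0.1188 0.0416] -0.161
```

jog_arm(steps=[[85, 0.01, 0.01, 0.15, 0], [85, 0.01, 0.01, 0.14, 0], [85, 0.01, 0, 0.13, 0], [85, 0, 0, 0, 0]])

```text
clock: 13.3
tcp_pos: [0.5148, 0.1181, 0.0461]
tcp_rot: [0.005, 0.996, -0.082, 0.021]
force: [0.6, -0.4, 0.0]
width: 0.989
```

```bash
cat >> h.py <<'E'
def tip(st,off=.037): return np.array(st["tcp_pos"])-off*q2m(st["tcp_rot"])[:,2]
E
python3 - <<'E'
from h import *
st=manip.get_state();p=manip.read_camera("wrist")
print(st["clock"],st["tcp_pos"],yaw_of(st),W2J(st["tcp_pos"]),W2J(tip(st)),st["force"],q2m(st["tcp_rot"])[:,2].round(3))
cv2.imwrite("pics/w9.png",p["pixels"])
E
```

```text
13.3 [0.51475394 0.11806103 0.04611514] -0.16341687517371992 [-0.08153947  0.16791504] [-0.08309017  0.16816523] [ 0.648107   -0.44545531  0.00473941] [ 0.04  -0.013 -0.999]
```

View pics/w9.png

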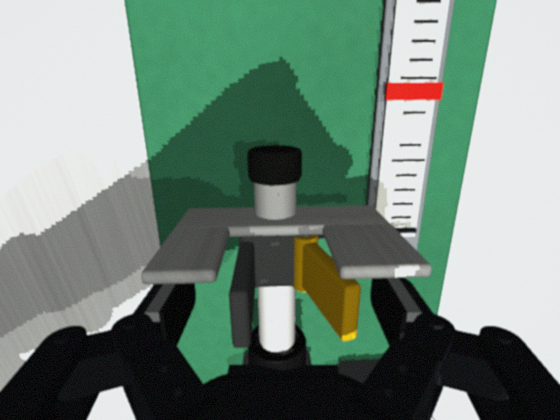

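jog_arm(steps=[[85, -0.01, -0.08, 0.02, 0], [85, -0.01, -0.1, 0.02, 0], [85, 0, -0.1, 0, 0], [85, 0, -0.1, 0, 0], [85, 0, -0.1, 0, 0], [85, 0, -0.1, 0, 0], [85, 0, -0.1, 0, 0], [85, 0, -0.1, 0, 0], [85, 0, 0, 0, 0]])

```text
clock: 14.25
tcp_pos: [0.526, 0.1704, 0.0447]
tcp_rot: [0.029, 0.996, -0.085, 0.019]
force: [-2.1, -4.7, 0.6]
width: 0.993
```

```bash
python3 - <<'E'
from h import *
st=manip.get_state();p=manip.read_camera("wrist")
print(st["clock"],st["tcp_pos"],yaw_of(st),W2J(st["tcp_pos"]),W2J(tip(st)),st["force"],q2m(st["tcp_rot"])[:,2].round(3))
cv2.imwrite("pics/w10.png",p["pixels"])
E
```

```text
14.25 [0.52602402 0.17044998 0.04473253] -0.16957079072956513 [-0.07875985  0.22143037] [-0.08033412  0.22343961] [-2.09364827 -4.66717378  0.60509881] [ 0.033 -0.06  -0.998]
```

View pics/w10.png

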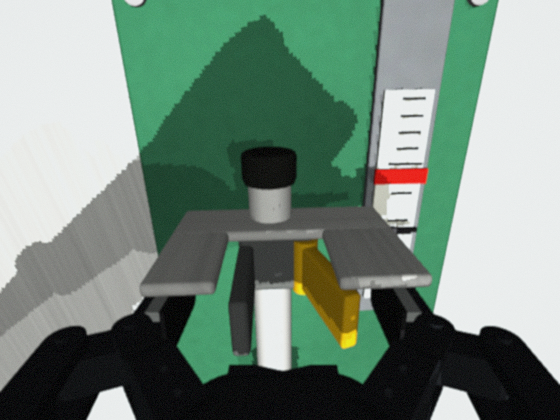

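```bash
cat > idx.py <<'E'
from h import *
def meas(p,st,tag):
    c=J2W(0,.245); h=60;s=5
    o=rect(p,st,.025,c,h,s); o2=rect(p,st,.028,c,h,s)
    hsv=cv2.cvtColor(o,cv2.COLOR_BGR2HSV)
    red=(((hsv[...,0]<8)|(hsv[...,0]>172))&(hsv[...,1]>130)&(hsv[...,2]>60))
    vs,us=np.nonzero(red)
    my=np.median(vs) if len(vs) else np.nan
    print("mark y(jig)",.245+(h*s-my)/s/1000,"x",(np.median(us)-h*s)/s if len(us) else None,"n",len(vs),"height mm",(vs.max()-vs.min())/s if len(vs) else None)
    cv2.imwrite(f"pics/{tag}.png",cv2.resize(np.hstack([o,o2]),(800,400)))
E
python3 - <<'E'
from idx import *
st=manip.get_state();p=manip.read_camera("wrist");meas(p,st,"i10")
for uv in [(403,229),(410,230)]: print(W2J(at_z(p,uv,.028,st)))
E
```

```text
mark y(jig) 0.2578 x -1.2 n 8485 height mm 10.6
[0.00449998 0.21971589]
[0.00946138 0.21880075]
```

View pics/i10.png

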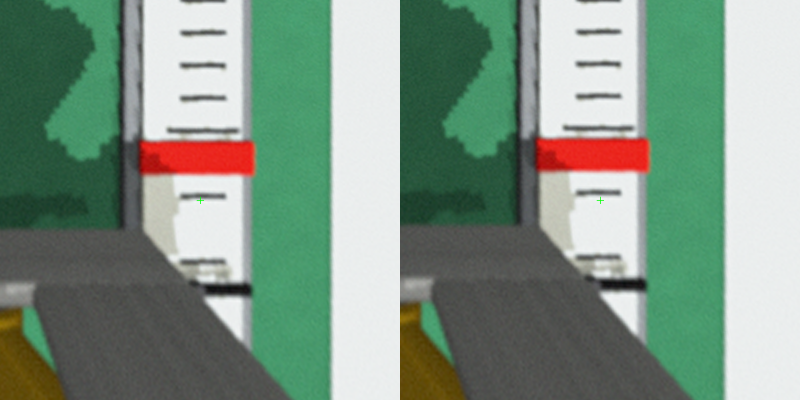

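jog_arm(steps=[[85, -0.02, -0.1, 0, 0], [85, -0.02, -0.1, 0, 0], [85, -0.01, -0.1, 0, 0], [85, 0, -0.08, 0, 0], [85, 0, 0, 0, 0], [85, 0, 0, 0, 0]])

```text
clock: 14.95
tcp_pos: [0.5283, 0.1886, 0.0452]
tcp_rot: [0.044, 0.995, -0.09, 0.019]
force: [-1.4, -6.0, 2.4]
width: 0.994
```

```bash
cat >> idx.py <<'E'
def go(tag):
    st=manip.get_state();p=manip.read_camera("wrist")
    print(st["clock"],st["tcp_pos"],yaw_of(st),"tip",W2J(tip(st)).round(4),st["force"].round(1),q2m(st["tcp_rot"])[:,2].round(3),st["width"])
    meas(p,st,tag)
    return st,p
E
python3 - <<'E'
from idx import *
go("i11")
E
```

```text
14.95 [0.5283032  0.18864786 0.04516266] -0.17952032735528412 tip [-0.081   0.2429] [-1.4 -6.   2.4] [ 0.029 -0.091 -0.995] 0.9941532508600566
mark y(jig) 0.2582 x -0.6 n 8330 height mm 10.8
```

View pics/i11.png

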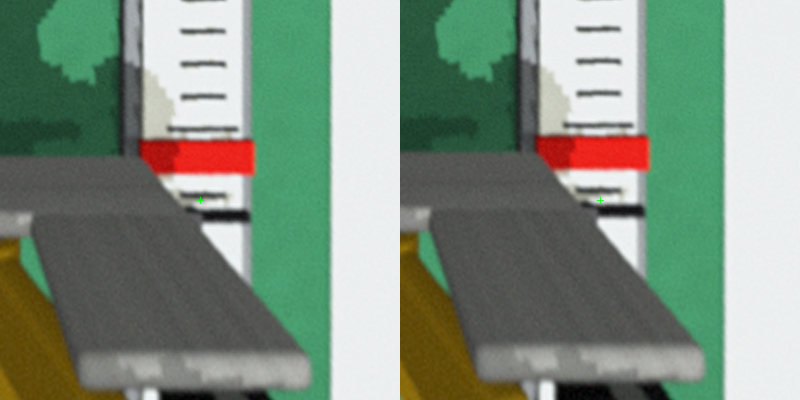

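jog_arm(steps=[[85, -0.02, -0.09, 0, -0.1], [85, -0.02, -0.09, 0, -0.1], [85, -0.01, -0.07, 0, -0.05]])

```text
clock: 15.3
tcp_pos: [0.5292, 0.2026, 0.0451]
tcp_rot: [0.052, 0.995, -0.084, 0.019]
force: [-1.0, -7.1, 4.5]
width: 0.992
```

```bash
python3 - <<'E'
from idx import *
go("i12")
E
```

```text
15.3 [0.52922967 0.20261415 0.04511059] -0.16604231519856363 tip [-0.0824  0.2574] [-1.  -7.1  4.5] [ 0.028 -0.106 -0.994] 0.9924492497796487
mark y(jig) 0.2598 x 5.0 n 4503 height mm 10.6
```

View pics/i12.png

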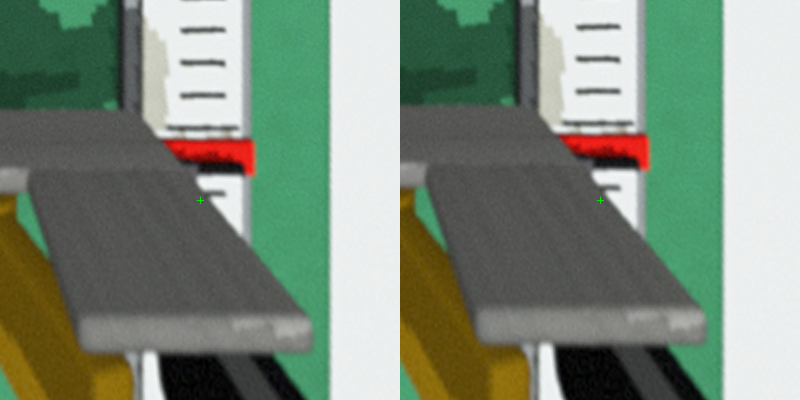

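jog_arm(steps=[[85, -0.02, -0.045, 0, 0], [85, -0.01, -0.035, 0, 0], [85, -0.01, -0.035, 0, 0]])

```text
clock: 15.65
tcp_pos: [0.5287, 0.2057, 0.0455]
tcp_rot: [0.058, 0.994, -0.086, 0.019]
force: [-0.6, -7.7, 4.3]
width: 0.996
```

```bash
python3 - <<'E'
from idx import *
go("i13")
E
```

```text
15.65 [0.52867323 0.20568351 0.04553017] -0.1699536669016512 tip [-0.0835  0.2608] [-0.6 -7.7  4.3] [ 0.029 -0.12  -0.992] 0.9959455141423954
mark y(jig) 0.2578 x 7.2 n 3991 height mm 11.0
```

View pics/i13.png

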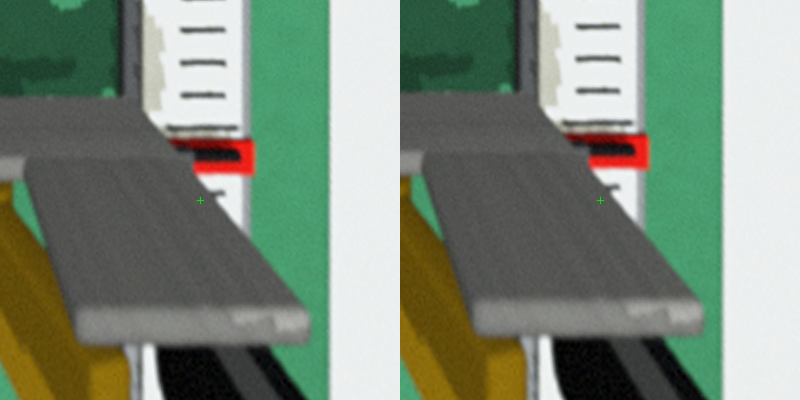

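jog_arm(steps=[[55, -0.02, -0.02, 0, -0.05], [30, -0.01, -0.025, 0, -0.05], [30, -0.01, -0.025, 0, 0]], newtons=45)

```text
clock: 16.0
tcp_pos: [0.5299, 0.2055, 0.049]
tcp_rot: [0.063, 0.994, -0.085, 0.023]
force: [-2.2, -6.1, 12.6]
width: 0.512
```

```bash
python3 - <<'E'
from idx import *
go("i14")
E
```

```text
16.0 [0.52990488 0.20546555 0.04900358] -0.16620624136963422 tip [-0.0825  0.2612] [-2.2 -6.1 12.6] [ 0.034 -0.13  -0.991] 0.5121279588842252
mark y(jig) 0.2594 x 7.8 n 3432 height mm 11.0
```

View pics/i14.png

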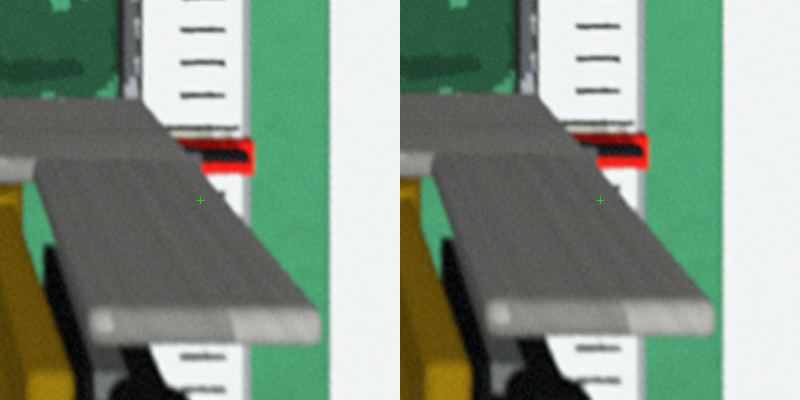

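jog_arm(steps=[[25, -0.01, -0.02, 0, 0], [25, 0, -0.02, 0, 0], [25, 0, -0.02, 0, 0]])

```text
clock: 16.35
tcp_pos: [0.5274, 0.2041, 0.0498]
tcp_rot: [0.069, 0.994, -0.086, 0.02]
force: [-0.6, -6.0, 4.1]
width: 0.464
```

```bash
python3 - <<'E'
from idx import *
st,p=go("i15");cv2.imwrite("pics/w15.png",p["pixels"])
E
```

```text
16.35 [0.5273727  0.20406554 0.04976024] -0.16997185447838617 tip [-0.0846  0.2598] [-0.6 -6.   4.1] [ 0.027 -0.141 -0.99 ] 0.4635698930866085
mark y(jig) 0.26 x 7.0 n 3839 height mm 10.8
```

View pics/i15.png

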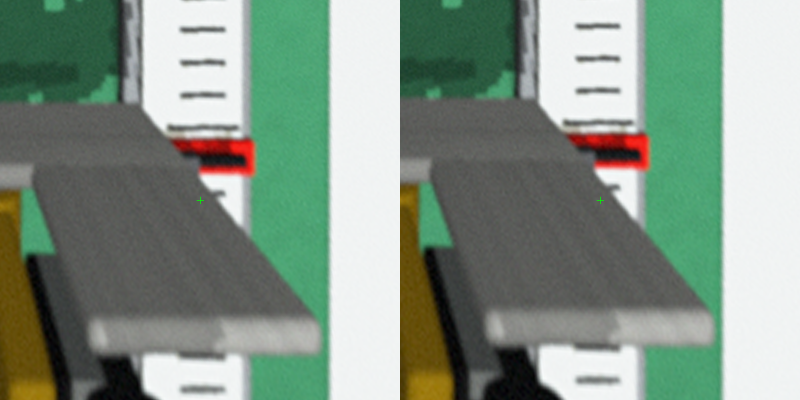

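View pics/w15.png

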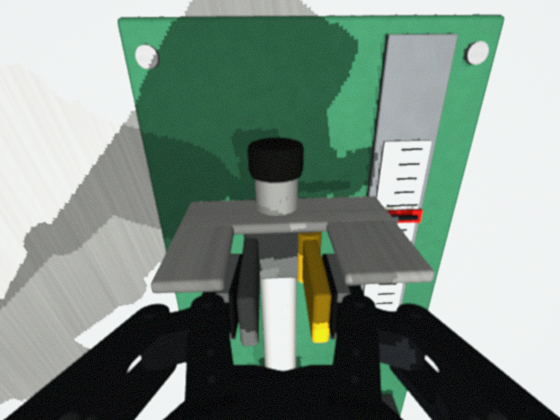

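```bash
python3 - <<'E'
from idx import *
for i in range(5):
    st=manip.get_state();p=manip.read_camera("wrist")
    print(st["clock"],W2J(tip(st)).round(4),st["force"].round(1),round(st["width"],4),abs(st["dq"]).max().round(4))
meas(p,st,"i16")
a=rect(p,st,.115,J2W(-.085,.258),h=45,s=9); cv2.imwrite("pics/r16.png",cv2.resize(a,(600,600)))
p=manip.read_camera("scene");cv2.imwrite("pics/s16.png",p["pixels"])
for t in ["oil_bottle","spice_jar","egg_tray"]: print(t,[at_z(p,r["location"],0).round(4) for r in manip.tip_of(t,p)[:1]])
E
```

```text
16.4 [-0.0846  0.2598] [-0.5 -5.9  4. ] 0.4606 0.0055
16.45 [-0.0846  0.2598] [-1.1 -6.3  3.2] 0.4622 0.0035
16.5 [-0.0845  0.2598] [-1.6 -6.9  4.1] 0.4633 0.0009
16.55 [-0.0845  0.2598] [-1.9 -6.   4.4] 0.4603 0.0018
16.6 [-0.0845  0.2598] [-0.9 -5.5  3.5] 0.46 0.0019
mark y(jig) 0.26 x 7.0 n 3825 height mm 10.8
oil_bottle [array([0.5663, 0.4308, 0.    ])]
spice_jar [array([ 0.4416, -0.3824,  0.    ])]
egg_tray [array([ 0.6163, -0.407 ,  0.    ])]
```

View pics/i16.png

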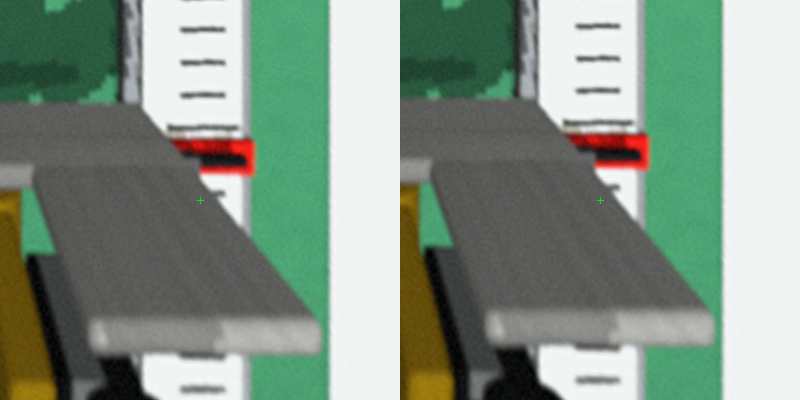

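View pics/r16.png

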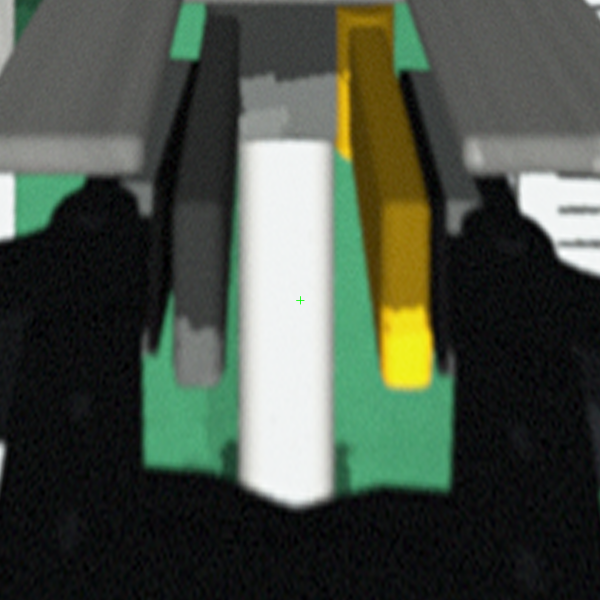

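View pics/s16.png

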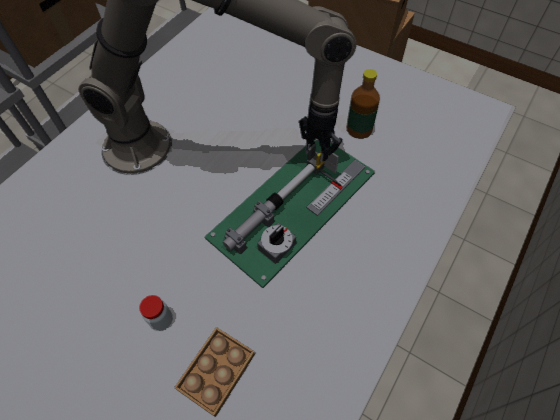

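```bash
python3 - <<'E'
from h import *
print(manip.hand_in()); s=manip.get_state();print(s["clock"],s["width"],W2J(tip(s)))
E
```

```text
the job is handed in; nothing more can be done
None
the job is handed in; nothing more can be done
```

The knob is at zero, the leg is drawn out to the red mark, and the lever was squeezed shut and still held when I handed the job in, at about 16.9 s on the clock. No verdict was reported.

**Last checks**
- **Knob:** after letting go, the wrist picture showed the pointer in line with the red tick, within about 0.02 rad. I didn't measure it again while drawing the leg.
- **Leg:** the index is about 1 mm past the middle of the mark (0.2588 against 0.2578 m along the jig), measured by eye in flattened wrist pictures. It had been within about 3 mm for roughly 0.35 s with the lever still open. The tool then stood still for 0.25 s.
- **Automatic mark reading:** in the last pictures it gave 0.260 m, because the index was hiding part of the red bar. I used 0.2578 m, read while the bar was unobstructed.
- **Lever:** the fingers stopped at about 39.3 mm, against 40 mm expected with the lever shut. The picture shows the lever upright. I set the grip to 45 N; the finger contact force itself was not measured.
- **Bottle, jar and tray:** each is within about 7 mm of its first reading, which is about the detection error.

**What went wrong on the way**
- **Missed knob grasp:** the first try closed above the knob. The camera depth showed the shut fingertips about 37 mm behind the reported tool point, so I lowered the tool by that offset. The next try went too low and caught on the knob's round hub, so I raised it 13 mm and gripped the bar.
- **Tilt under load:** the leg's spring tilted the tool to about 0.14 rad by the end.

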